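Move the clipped battery pack from the charger to the stirrer

TASK

Take the dark battery pack out of the white charger by holding its orange release button pressed in while you pull it straight up, then put it into the battery bay of the blue magnetic stirrer, with the orange button facing the side with the latch window, and push it fully home until it clips and the button has sprung back out. Work gently: do not yank the pack while it is still latched, do not ram it, and leave the other things on the bench alone.

Things in the scene. Friction and masses are not known exactly. Their poses are not given: they have to be found in the camera images.
- pack: Dark grey battery pack, upright block 44 x 36 x 100 mm (x, y, z), about 0.2 kg, yellow patch on its -x face. Origin at the centre of its underside, z up to its flat top. The lowest 4 mm are stepped in by 2.5 mm all round. Orange release button and, below it, orange latch tooth stand out of its +y face, in one sliding piece. It starts latched in the charger, its axes along the charger's.
- release (a joint): Travel of the orange button and its tooth into the pack (m): 0 = sprung out, 0.0055 = fully in. 3 N start it, about 6.5 N press it fully in; the tooth is free of a latch window from about 0.0045 on. Inside a bay but not at its window, the wall holds it in by 1.5 mm or more.
- button (a point): Centre of the outer face of the orange button, 22 mm wide (x), 18 mm high, 70 mm above the pack's underside; 6.5 mm proud of the pack's +y face when out, 1 mm when fully in. A squeeze between button and opposite (-y) face presses it in; the pack then measures 37 mm there. Axes as the pack's.
- charger: White charger fixed on the bench, base 100 x 84 x 12 mm, upright bay in its middle. Origin under the bay's centre at bench height, z up. Bay 47 x 39 mm inside (x, y), floor 12 mm above the bench, straight walls up to 47 mm, then a mouth flared 5 to 6 mm outward on each side up to 55 mm. Latch window in its +y wall.
- stirrer: Blue magnetic stirrer, fixed, on black screw feet that raise it 2 to 10 mm. Origin under the centre of its battery bay, at the underside of its base, z up. Bay as the charger's: 47 x 39 mm, floor at 12, mouth top at 55 mm, latch window in the +y wall; the pack goes in with axes along the stirrer's. Behind it (+x, 33 to 145 mm, 104 mm wide) is the case with a round white plate, 45 mm high.
- stirrer_bay (a point): Centre of the stirrer bay's floor, axes as the stirrer's. A brass sprung contact plate stands 5 mm above it and pushes up with 5 to 10 N, enough to lift a pack that is let go. Within about 1 mm of the floor the tooth snaps into the window and holds the pack, its origin then 0 to 3 mm above the floor. With the button free, a push of 6 to 12 N on the pack's top clicks it home.
- pink_bottle: Bottle with orange cap and pink contents, 52 mm across, 98 mm high, a bystander. Origin at the centre of its underside.
- petri_stack: Two stacked petri dishes, 59 mm across, 31 mm high, a bystander. Origin at the centre of the underside.
- timer: White bench timer, 66 x 62 x 18 mm, a bystander. Origin at the centre of its underside.
- tooth (a point): Outer edge of the latch tooth on the pack's +y face, 18 mm above the underside. The tooth is 12 mm wide and reaches from about 9 to 20 mm above the underside, 4.5 mm proud when the button is out; flat top that catches under the window's upper edge, sloped underside that rides in over a rim.

How it is judged:
By the outcome, as a careful person would: the job done as asked, in the order asked, and still so for the second after the job is handed in, with the robot touching nothing.
It also fails if it takes over 58 s, if anything falls off the work surface, if the arm or the gripper's body presses on something with over 40 N, if the wrist force passes 120 N, or if a joint passes its speed limit or range.

ROBOT

A 6-joint arm with a two-finger parallel gripper is mounted at the origin on a cart in front of the work surface, level with it; the furniture and walls round the work are solid. World frame = base frame: x ahead of the robot, y to its left, z up, the work surface at z = 0. Lengths are in m, angles in rad, forces in N, time in s.
With the tool pointing down it reaches from about 0.275 to 1 m from the base axis. Payload 8.4 kg.
Tool frame: the origin (TCP) lies at the very end of the fingers, on their centre line; the grasp point (between the pads) lies 19 mm behind it; z points along the fingers, y is the line along which they close (so a half turn about z gives the same grasp; the last joint's range is limited). The gripper opens to 85 mm and grips with 20 to 120 N. Pads are 22 mm wide; open, the fingers measure 114 mm over their backs; the gripper's body (76 mm by 85 mm) begins 54 mm behind the grasp point. The pads swing forward as they close: fully open they stand 13 mm farther back than shut.
Start: joints at [1.184, 0.353, 1.633, -0, 1.155, -0.002], TCP at [0.235, 0.579, 0.231] pointing down, gripper open.
Joint ranges: [-2.63, 2.63], [-0.92, 2.1], [0.06, 2.66], [-1.3, 4.44], [0, 2.69], [-3.02, 3.02]. Speed limits (rad/s): [2.22, 2.22, 2.79, 3.14, 3.14, 3.14].

INTERFACE

Orientations are given as [roll, pitch, yaw] about the fixed x, y, z axes, in that order (R = Rz(yaw) Ry(pitch) Rx(roll)).
In Python, from cell import get_obs, eyes, manip gives the robot as it stands.
- The arm moves only by the tool drive_tool, never from a script. Its argument "targets" is a list of rows, each an object of numbers: "x", "y", "z": the shift along the tool's x, y, z in mm; "rx", "ry", "rz": the turn, a rotation vector about the tool's x, y, z in degrees; "gripper": the opening in per cent of the stroke, from 0 (shut) to 100 (fully open). A call has 1 to 8 rows; each row is the pose to reach, as a shift and turn from the pose commanded when the call began, along the tool's axes at that moment; what a row does not reach only later rows make up. A row lasts 1/12 s, in which the tool goes at most 41.7 mm and 7.16 degrees, less where a joint would pass 70% of its speed; a pose out of reach is approached as far as the arm can. A call with a gripper value outside its range is refused whole. The fingers move at their own pace and stop on an object; "grip_force" is the grip in N (left out, the last holds). Time passes only in rows, so rows that repeat a pose let the fingers close. It gives the time, the measured TCP pose, the force, the opening and the grip force at its end, in the units of the state.
- get_obs(): the state, without advancing time (a new reading comes with each control period).
- eyes.get_image(name): name is "scene" or "side" or "wrist"; returns a dict with "frame" (420x560x3 uint8, red, green, blue), "z_map" (420x560 float32, m along the optical axis (not along the pixel's ray), 0 where there is no reading), "intrinsics" (3x3 intrinsics, pixels), "R" (3x3) and "t" (3): a world point X has camera coordinates R X + t; the wrist camera has in their place "tool_from_camera" (4x4, takes a point from camera to tool coordinates, whose origin is the TCP and whose axes are the flange's). Camera axes: x right, y down, z forward; pixel columns grow to the right and rows downward; lengths in m; the calibration is good to about 2 mm. A picture is of the moment at which its call begins: read the wrist's pose just before it.
- manip.close_job(): hands the job in; it is judged then, once.
The state is a dict: "clock": time; "joint_pos": joint angles; "joint_velocities": joint speeds; "joint_torque": joint torques, N m; "tool_pos": TCP position; "tool_rot": TCP orientation; "force": force on the tool from outside, world axes, zero at the start; "wrist_torque": the same for the moment, N m; "grip_width": finger opening in m; "grasp_force": force on a finger pad.
Only numpy, scipy, OpenCV 4.12 (cv2) and the standard library are available. Lean on these libraries where they do the work, as an engineer would, in place of code of your own. Each camera call takes 0.05 s, during which the arm holds its last target. There are 200 camera calls.

## Working session

There is one attempt and no reset: what is moved stays moved. The work goes in short steps, Python scripts to look and compute and a tool call to move; the robot and the scene stay as the last step left them, time stands still between calls to the robot, and variables do not carry over. Pictures are saved under pics/ and viewed, at most 10 in all, crops included, and the job is handed in when it is done.

Besides the shell and the picture viewer there is one more tool, called after "Emit:" by a JSON object that holds its "name" and its "arguments". drive_tool: Moves the arm, as the interface text tells. Its arguments: {"type":"object","properties":{"targets":{"type":"array"},"grip_force":{"type":"number"}},"required":["targets"]}

```bash
mkdir -p pics; cat > h.py <<'E'
import numpy as np, cv2
from cell import get_obs, eyes, manip
from scipy.spatial.transform import Rotation as Ro
def cap(name):
    o=get_obs(); d=eyes.get_image(name)
    K=np.array(d["intrinsics"]); z=d["z_map"]; v,u=np.mgrid[:z.shape[0],:z.shape[1]]
    P=np.stack([(u-K[0,2])/K[0,0]*z,(v-K[1,2])/K[1,1]*z,z],-1)
    if "R" in d: W=(P-np.array(d["t"]))@np.array(d["R"])
    else:
        T=np.array(d["tool_from_camera"]); R=Ro.from_euler('xyz',o["tool_rot"]).as_matrix()
        W=(P@T[:3,:3].T+T[:3,3])@R.T+np.array(o["tool_pos"])
    W[z==0]=np.nan
    return d["frame"],W,d
def save(f,n): cv2.imwrite("pics/"+n,f[...,::-1])
E
python3 - <<'E'
from h import *
print(get_obs())
fs=[]
for n in ("scene","side"):
    f,W,d=cap(n); np.savez(n,f=f,W=W); save(f,n+".png")
E
```

```text
{'clock': 0.0, 'joint_pos': array([ 1.18361253e+00,  3.53650695e-01,  1.63411366e+00, -1.29060589e-05,
        1.15521468e+00, -2.39204262e-03]), 'joint_velocities': array([-6.47670415e-04, -1.83231852e-05, -8.84873963e-04, -1.79134122e-04,
        2.76013861e-04,  2.69658589e-04]), 'joint_torque': array([ 3.82286380e-03, -6.05240822e+01, -3.42065871e+01,  2.29464531e-04,
        9.66525986e-03,  8.46076574e-06]), 'tool_pos': array([0.23442582, 0.57886379, 0.23056886]), 'tool_rot': array([-3.14020625e+00,  8.48397486e-06,  2.75680612e+00]), 'force': array([-0.07391259, -0.562789  ,  0.92937918]), 'wrist_torque': array([-0.05409686, -0.00432955,  0.01915076]), 'grasp_force': 0.0, 'grip_width': 0.08535105060563172}
```

View pics/scene.png

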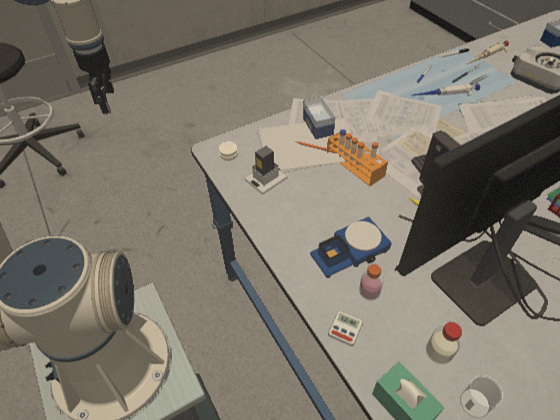

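View pics/side.png

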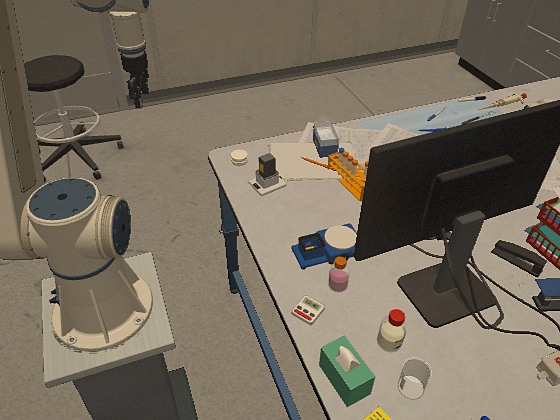

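The scene view shows the charger with the pack at about (264,168), the stirrer bay at (331,252) with its plate at (364,237), the petri dishes at (229,150), the bottle at (372,282) and the timer at (345,328). Next I'll turn these into positions and enlarge them.

```bash
python3 - <<'E'
from h import *
D={n:np.load(n+".npz") for n in("scene","side")}
f=D["scene"]["f"];g=D["side"]["f"]
c=lambda im,x,y,w=60,h=60:cv2.resize(im[y:y+h,x:x+w],(400,300) if 0 else (390,290),interpolation=cv2.INTER_CUBIC)
m=np.vstack([np.hstack([c(f,225,135,80,60),c(f,300,210,100,74)]),np.hstack([c(g,230,140,80,60),c(g,285,215,100,74)])])
save(m,"crop.png")
for n,pts in dict(scene=[(264,150),(264,168),(229,150),(364,237),(331,252),(372,270),(345,328),(265,185),(250,180),(322,262)],side=[(267,157),(239,156),(341,237),(312,245),(340,265),(308,309)]).items():
    for u,v in pts: print(n,u,v,D[n]["W"][v,u].round(3),D[n]["f"][v,u])
# pack top plane points
W=D["scene"]["W"];f=D["scene"]["f"].astype(int)
for n in D:
    W=D[n]["W"];p=W[(abs(W[...,2]-.112)<.006)&(W[...,1]>.25)&(abs(W[...,0]-.5)<.4)]
    print(n,len(p),np.nanmedian(p,0),p.min(0),p.max(0))
E
```

```text
scene 264 150 [0.565 0.326 0.115] [104  98  91]
scene 264 168 [0.549 0.301 0.073] [54 50 47]
scene 229 150 [0.514 0.468 0.029] [214 197 163]
scene 364 237 [ 0.657 -0.028  0.05 ] [194 180 159]
scene 331 252 [ 0.572 -0.008  0.021] [195 146  79]
scene 372 270 [ 0.588 -0.14   0.1  ] [180 103  59]
scene 345 328 [ 0.483 -0.195  0.016] [209 201 176]
scene 265 185 [0.545 0.293 0.013] [181 170 153]
scene 250 180 [0.517 0.335 0.011] [196 184 169]
scene 322 262 [ 0.537 -0.019  0.016] [ 60  85 114]
side 267 157 [0.564 0.324 0.111] [101  96  87]
side 239 156 [0.512 0.467 0.03 ] [220 196 150]
side 341 237 [ 0.661 -0.021  0.045] [202 180 151]
side 312 245 [0.583 0.001 0.019] [19 39 67]
side 340 265 [ 0.589 -0.15   0.092] [93 49 24]
side 308 309 [ 0.484 -0.197  0.016] [223 205 169]
scene 217 [0.56887935 0.31270183 0.11288733] [0.5381666  0.25136277 0.10600923] [0.81828462 0.34510381 0.1175962 ]
side 135 [0.56856081 0.3146675  0.11017388] [0.54016989 0.25279439 0.10605363] [0.82047555 0.34706672 0.1167062 ]
```

View pics/crop.png

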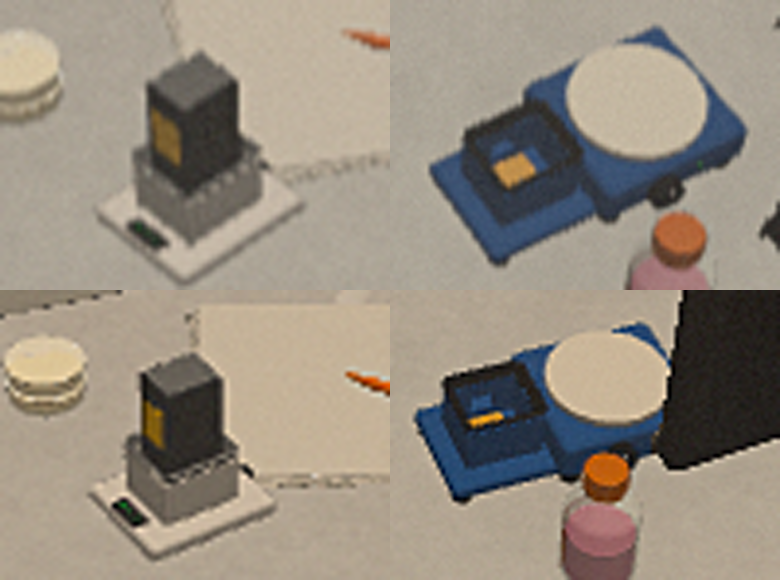

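Both views agree. The pack's -x face with the yellow patch faces the robot's left front, so the button is on the hidden far side. The stirrer bay opens upward with its case behind it in +x. Now I'll get the yaws and a first approach for a wrist look.

```bash
cat >> h.py <<'E'
def rect(p):
    (c,s,a)=cv2.minAreaRect(p[:,:2].astype(np.float32)*1000); return np.round(c,1),np.round(s,1),round(a,1)
def plan(xyz,yaw,cur=None):
    # shift (mm) and turn (deg) in tool axes; tool pointing down, yaw in deg (of roll=pi frame)
    o=get_obs(); R=Ro.from_euler('xyz',o["tool_rot"]); 
    G=Ro.from_euler('xyz',[np.pi,0,np.radians(yaw)])
    print("at",np.round(o["tool_pos"],4),np.degrees(o["tool_rot"]).round(2),"shift",(R.inv().apply(np.array(xyz)-o["tool_pos"])*1000).round(1),"turn",np.degrees((R.inv()*G).as_rotvec()).round(2))
E
python3 - <<'E'
from h import *
for n in("scene","side"):
    D=np.load(n+".npz");W=D["W"];near=lambda x,y,r:np.hypot(W[...,0]-x,W[...,1]-y)<r
    z=W[...,2]
    print(n,"packtop",rect(W[near(.563,.318,.06)&(z>.106)]),"base",rect(W[near(.56,.318,.075)&(z>.008)&(z<.02)]))
    b=D["f"].astype(int)
    pl=W[near(.66,-.025,.06)&(z>.035)&(b.min(-1)>130)]
    print(" plate",rect(pl),"medz",np.median(pl[:,2]), "stir",rect(W[near(.62,-.01,.13)&(z>.009)&(z<.07)&(b[...,2]>b[...,0]+15)]))
    print(" rim",rect(W[near(.57,-.005,.05)&(z>.052)&(z<.07)]))
f,W,d=cap("wrist");print(np.round(d["tool_from_camera"],3),d["intrinsics"])
plan([.563,.318,.30],158)
E
```

```text
scene packtop (array([562.7, 322.4]), array([44. , 40.2]), 12.5) base (array([570.6, 325.3]), array([117.2,  88.1]), 13.0)
 plate (array([663.7, -17.5]), array([98.3, 94.2]), 6.1) medz 0.05053349268289277 stir (array([619.2, -21.7]), array([102.1, 189.5]), 88.5)
 rim (array([577.4, -18. ]), array([56.7, 79.2]), 88.9)
side packtop (array([562.8, 323.2]), array([45. , 42.9]), 6.5) base (array([564.1, 319.8]), array([102.6,  89.4]), 11.7)
 plate (array([658.9, -18.2]), array([94.1, 88.1]), 57.3) medz 0.04729009423640782 stir (array([618.5, -24.4]), array([111.9, 188.3]), 87.3)
 rim (array([578.4, -18.7]), array([58. , 79.9]), 86.8)
[[ 0.001 -0.95  -0.312  0.08 ]
 [ 1.     0.001  0.    -0.   ]
 [-0.    -0.312  0.95  -0.143]
 [ 0.     0.     0.     1.   ]] [[320.97413621   0.         276.83308774]
 [  0.         320.97413621 204.40681727]
 [  0.           0.           1.        ]]
at [0.2345 0.579  0.2307] [-179.94   -0.    157.96] shift [-402.5 -118.7  -69.2] turn [-0.06 -0.   -0.04]
```

Emit:
{"name": "drive_tool", "arguments": {"targets": [{"x":-100,"y":-30,"z":-29,"rz":-7},{"x":-240,"y":-70,"z":-29,"rz":-20},{"x":-402,"y":-119,"z":-29,"rz":-34},{"x":-402,"y":-119,"z":-29,"rz":-34},{"x":-402,"y":-119,"z":-29,"rz":-34},{"x":-402,"y":-119,"z":-29,"rz":-34},{"x":-402,"y":-119,"z":-29,"rz":-34},{"x":-402,"y":-119,"z":-29,"rz":-34}]}}

```text
$.targets[0]: bad value
```

```bash
python3 - <<'E'
from h import *
plan([.563,.320,.26],192)
E
```

```text
at [0.2345 0.579  0.2307] [-179.94   -0.    157.96] shift [-401.7 -116.8  -29.2] turn [-6.000e-02 -2.000e-02 -3.404e+01]
```

Emit:
{"name": "drive_tool", "arguments": {"targets": [{"x":-40,"y":-10,"z":-5,"rx":0,"ry":0,"rz":-4,"gripper":100},{"x":-80,"y":-20,"z":-10,"rx":0,"ry":0,"rz":-8,"gripper":100},{"x":-120,"y":-35,"z":-15,"rx":0,"ry":0,"rz":-12,"gripper":100},{"x":-160,"y":-46,"z":-20,"rx":0,"ry":0,"rz":-16,"gripper":100},{"x":-200,"y":-58,"z":-25,"rx":0,"ry":0,"rz":-20,"gripper":100},{"x":-240,"y":-70,"z":-29,"rx":0,"ry":0,"rz":-24,"gripper":100},{"x":-280,"y":-81,"z":-29,"rx":0,"ry":0,"rz":-28,"gripper":100},{"x":-315,"y":-92,"z":-29,"rx":0,"ry":0,"rz":-34,"gripper":100}]}}

```text
clock: 0.82
tool_pos: [0.4938, 0.3741, 0.2606]
tool_rot: [3.141, 0.001, -2.93]
force: [1.3, 1.5, -0.4]
grip_width: 0.0852
grasp_force: 0.0
```

```bash
python3 - <<'E'
from h import *
plan([.563,.320,.26],192)
E
```

```text
at [0.4938 0.3741 0.2606] [ 1.7999e+02  4.0000e-02 -1.6789e+02] shift [-56.3 -67.5   0.6] turn [0.01 0.04 0.11]
```

Emit:
{"name": "drive_tool", "arguments": {"targets": [{"x":-19,"y":-23,"z":0,"rx":0,"ry":0,"rz":0,"gripper":100},{"x":-38,"y":-46,"z":0,"rx":0,"ry":0,"rz":0,"gripper":100},{"x":-56,"y":-68,"z":0,"rx":0,"ry":0,"rz":0,"gripper":100},{"x":-56,"y":-68,"z":0,"rx":0,"ry":0,"rz":0,"gripper":100},{"x":-56,"y":-68,"z":0,"rx":0,"ry":0,"rz":0,"gripper":100}]}}

```text
clock: 1.23
tool_pos: [0.5616, 0.3197, 0.2598]
tool_rot: [-3.141, -0.001, -2.935]
force: [-0.7, 0.8, 1.1]
grip_width: 0.0854
grasp_force: 0.0
```

```bash
python3 - <<'E'
from h import *
plan([.563,.320,.26],192)
f,W,d=cap("wrist"); save(f,"w1.png"); np.savez("w1",f=f,W=W)
z=W[...,2]; near=lambda x,y,r:np.hypot(W[...,0]-x,W[...,1]-y)<r
top=W[near(.563,.318,.05)&(z>.105)&(z<.12)]; print("top",rect(top),np.median(top[:,2]),len(top))
b=W[near(.563,.318,.08)&(z>.007)&(z<.018)]; print("base",rect(b),np.median(b[:,2]))
bu=f.astype(int); m=(bu[...,0]>bu[...,2]+60)&(z>.06); p=W[m]; print("orange",len(p),np.median(p,0) if len(p) else 0, np.argwhere(m).mean(0))
E
```

```text
at [0.5616 0.3197 0.2598] [-1.7999e+02 -4.0000e-02 -1.6819e+02] shift [-1.4 -0.  -0.2] turn [-0.01 -0.04 -0.19]
top (array([562.9, 324.5]), array([44.2, 35.7]), 13.0) 0.11244691878790355 1706
base (array([562.4, 324.7]), array([99.1, 84. ]), 12.6) 0.012124368539270514
orange 640 [0.79496895 0.31466537 0.08089565] [285.2125   241.509375]
```

View pics/w1.png

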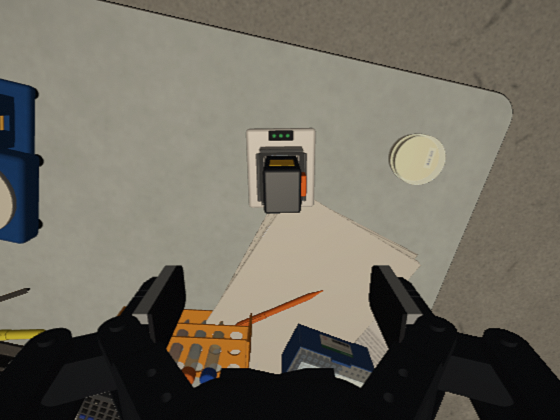

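The wrist view shows the charger at (281,167), with the pack top at (282,190). The orange button is on its right side at (304,186), so +y is tool +y. Petri dishes sit at (417,158) and are clear of the fingers.

```bash
python3 - <<'E'
from h import *
plan([.5626,.3251,.13],192.8)
E
```

```text
at [0.5607 0.3205 0.2598] [ 1.8000e+02 -6.0000e-02 -1.6812e+02] shift [ -2.9   4.1 129.8] turn [ 0.01 -0.06 -0.92]
```

Emit:
{"name": "drive_tool", "arguments": {"targets": [{"x":-3,"y":4,"z":35,"rx":0,"ry":0,"rz":-0.9,"gripper":100},{"x":-3,"y":4,"z":70,"rx":0,"ry":0,"rz":-0.9,"gripper":100},{"x":-3,"y":4,"z":100,"rx":0,"ry":0,"rz":-0.9,"gripper":100},{"x":-3,"y":4,"z":120,"rx":0,"ry":0,"rz":-0.9,"gripper":100},{"x":-3,"y":4,"z":130,"rx":0,"ry":0,"rz":-0.9,"gripper":100},{"x":-3,"y":4,"z":130,"rx":0,"ry":0,"rz":-0.9,"gripper":100},{"x":-3,"y":4,"z":130,"rx":0,"ry":0,"rz":-0.9,"gripper":100}]}}

```text
clock: 1.87
tool_pos: [0.5627, 0.3262, 0.1308]
tool_rot: [3.141, -0.0, -2.916]
force: [-0.0, -0.2, -0.6]
grip_width: 0.0854
grasp_force: 0.0
```

```bash
python3 - <<'E'
from h import *
plan([.5626,.3251,.061],192.8)
f,W,d=cap("wrist")
z=W[...,2]; near=lambda x,y,r:np.hypot(W[...,0]-x,W[...,1]-y)<r
top=W[near(.563,.324,.04)&(z>.108)&(z<.118)]; print("top",rect(top),np.median(top[:,2]),len(top))
bu=f.astype(int); p=W[(bu[...,0]>bu[...,2]+60)&(bu[...,0]>bu[...,1]*1.7)&near(.563,.324,.05)&(z>.06)]; print("orange",len(p),np.median(p,0),p.min(0),p.max(0))
plan([.5626,.3251,.061],192.8)
E
```

```text
at [0.5627 0.3262 0.1308] [ 1.7999e+02 -1.0000e-02 -1.6710e+02] shift [ 0.3 -1.  69.8] turn [ 0.01 -0.01  0.1 ]
top (array([562.6, 324.8]), array([44., 36.]), 12.5) 0.11243957925058523 4520
orange 272 [0.55559198 0.34583093 0.09097993] [0.54300723 0.33876387 0.07554349] [0.56851728 0.35030987 0.10927972]
at [0.5634 0.3264 0.1317] [ 1.7996e+02  1.0000e-01 -1.6710e+02] shift [ 1.2 -1.1 70.7] turn [0.04 0.1  0.1 ]
```

Emit:
{"name": "drive_tool", "arguments": {"targets": [{"x":0,"y":-1,"z":20,"rx":0,"ry":0,"rz":0,"gripper":100},{"x":0,"y":-1,"z":40,"rx":0,"ry":0,"rz":0,"gripper":100},{"x":0,"y":-1,"z":58,"rx":0,"ry":0,"rz":0,"gripper":100},{"x":0,"y":-1,"z":70,"rx":0,"ry":0,"rz":0,"gripper":100},{"x":0,"y":-1,"z":70,"rx":0,"ry":0,"rz":0,"gripper":100},{"x":0,"y":-1,"z":70,"rx":0,"ry":0,"rz":0,"gripper":100}]}}

```text
clock: 2.42
tool_pos: [0.5636, 0.3247, 0.0611]
tool_rot: [3.141, 0.001, -2.917]
force: [-0.2, -0.1, 1.0]
grip_width: 0.0852
grasp_force: 0.0
```

Emit:
{"name": "drive_tool", "arguments": {"grip_force": 40, "targets": [{"x":0,"y":0,"z":0,"rx":0,"ry":0,"rz":0,"gripper":60},{"x":0,"y":0,"z":0,"rx":0,"ry":0,"rz":0,"gripper":50},{"x":0,"y":0,"z":0,"rx":0,"ry":0,"rz":0,"gripper":40},{"x":0,"y":0,"z":0,"rx":0,"ry":0,"rz":0,"gripper":30},{"x":0,"y":0,"z":0,"rx":0,"ry":0,"rz":0,"gripper":20},{"x":0,"y":0,"z":0,"rx":0,"ry":0,"rz":0,"gripper":20},{"x":0,"y":0,"z":0,"rx":0,"ry":0,"rz":0,"gripper":20},{"x":0,"y":0,"z":0,"rx":0,"ry":0,"rz":0,"gripper":20}]}}

```text
clock: 3.08
tool_pos: [0.5639, 0.325, 0.0613]
tool_rot: [3.141, 0.002, -2.917]
force: [0.0, 0.8, 5.9]
grip_width: 0.0357
grasp_force: 40.8
```

Gripped at 40 N with a width of 35.7 mm, which fits the button being in. Now a gentle trial lift.

Emit:
{"name": "drive_tool", "arguments": {"targets": [{"x":0,"y":0,"z":-1,"rx":0,"ry":0,"rz":0,"gripper":20},{"x":0,"y":0,"z":-2,"rx":0,"ry":0,"rz":0,"gripper":20},{"x":0,"y":0,"z":-3,"rx":0,"ry":0,"rz":0,"gripper":20},{"x":0,"y":0,"z":-3,"rx":0,"ry":0,"rz":0,"gripper":20}]}}

```text
clock: 3.42
tool_pos: [0.563, 0.3242, 0.0631]
tool_rot: [-3.141, -0.001, -2.917]
force: [0.2, 0.5, -2.4]
grip_width: 0.035
grasp_force: 40.1
```

```bash
python3 - <<'E'
from h import *
f,W,d=cap("wrist"); o=get_obs(); print(o["force"].round(1),o["wrist_torque"].round(2),o["grip_width"],o["tool_pos"])
z=W[...,2]; near=lambda x,y,r:np.hypot(W[...,0]-x,W[...,1]-y)<r
top=W[near(.563,.324,.028)&(z>.105)&(z<.125)]; print("top",np.median(top[:,2]),len(top))
save(f,"w2.png")
E
```

```text
[-0.2  0.  -2.1] [-0.01  0.01 -0.  ] 0.03588868018130909 [0.56309983 0.32424603 0.06311917]
top 0.11420599410365749 11309
```

View pics/w2.png

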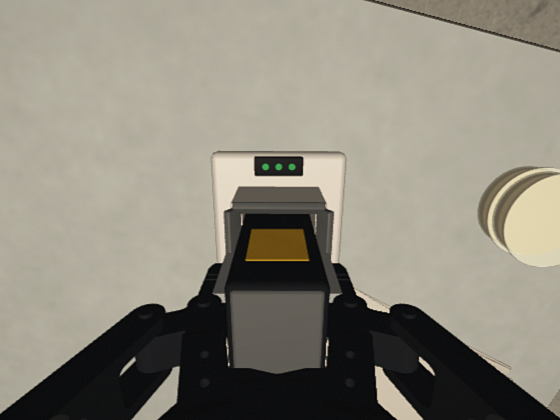

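The wrist view shows the pack held square between the fingers (top at 279,328). It rose about 2 mm and the force is only its weight, so the latch is free. Lifting straight up.

Emit:
{"name": "drive_tool", "arguments": {"targets": [{"x":0,"y":0,"z":-5,"rx":0,"ry":0,"rz":0,"gripper":20},{"x":0,"y":0,"z":-10,"rx":0,"ry":0,"rz":0,"gripper":20},{"x":0,"y":0,"z":-16,"rx":0,"ry":0,"rz":0,"gripper":20},{"x":0,"y":0,"z":-23,"rx":0,"ry":0,"rz":0,"gripper":20},{"x":0,"y":0,"z":-31,"rx":0,"ry":0,"rz":0,"gripper":20},{"x":0,"y":0,"z":-40,"rx":0,"ry":0,"rz":0,"gripper":20},{"x":0,"y":0,"z":-52,"rx":0,"ry":0,"rz":0,"gripper":20},{"x":0,"y":0,"z":-65,"rx":0,"ry":0,"rz":0,"gripper":20}]}}

```text
clock: 4.13
tool_pos: [0.5631, 0.3243, 0.1295]
tool_rot: [-3.142, -0.0, -2.917]
force: [0.2, 0.1, -2.1]
grip_width: 0.0355
grasp_force: 40.3
```

Emit:
{"name": "drive_tool", "arguments": {"targets": [{"x":0,"y":0,"z":-15,"rx":0,"ry":0,"rz":0,"gripper":20},{"x":0,"y":0,"z":-32,"rx":0,"ry":0,"rz":0,"gripper":20},{"x":0,"y":0,"z":-50,"rx":0,"ry":0,"rz":0,"gripper":20},{"x":0,"y":0,"z":-70,"rx":0,"ry":0,"rz":0,"gripper":20},{"x":0,"y":0,"z":-80,"rx":0,"ry":0,"rz":0,"gripper":20},{"x":0,"y":0,"z":-80,"rx":0,"ry":0,"rz":0,"gripper":20}]}}

```text
clock: 4.63
tool_pos: [0.5647, 0.3252, 0.2119]
tool_rot: [3.14, 0.005, -2.917]
force: [0.4, 0.8, -2.1]
grip_width: 0.0356
grasp_force: 40.3
```

```bash
python3 - <<'E'
from h import *
o=get_obs(); print(o["force"],o["grip_width"])
plan([.572,.12,.24],178)
E
```

```text
[ 0.39068384  0.83902121 -2.06030393] 0.03557301195592248
at [0.5647 0.3252 0.2119] [ 179.91    0.29 -167.14] shift [  38.4 -201.7  -28.6] turn [ 0.12  0.28 14.86]
```

Emit:
{"name": "drive_tool", "arguments": {"targets": [{"x":5,"y":-28,"z":-4,"rx":0,"ry":0,"rz":2,"gripper":20},{"x":10,"y":-58,"z":-8,"rx":0,"ry":0,"rz":4,"gripper":20},{"x":15,"y":-88,"z":-12,"rx":0,"ry":0,"rz":6,"gripper":20},{"x":21,"y":-118,"z":-16,"rx":0,"ry":0,"rz":8,"gripper":20},{"x":27,"y":-150,"z":-20,"rx":0,"ry":0,"rz":10,"gripper":20},{"x":33,"y":-180,"z":-24,"rx":0,"ry":0,"rz":12,"gripper":20},{"x":38,"y":-202,"z":-28,"rx":0,"ry":0,"rz":14,"gripper":20},{"x":38,"y":-202,"z":-28,"rx":0,"ry":0,"rz":14.8,"gripper":20}]}}

```text
clock: 5.3
tool_pos: [0.5708, 0.1152, 0.2362]
tool_rot: [-3.14, -0.0, 3.103]
force: [1.0, 0.1, -2.6]
grip_width: 0.0354
grasp_force: 41.0
```

Emit:
{"name": "drive_tool", "arguments": {"targets": [{"x":0,"y":0,"z":0,"rx":0,"ry":0,"rz":0,"gripper":20},{"x":0,"y":0,"z":0,"rx":0,"ry":0,"rz":0,"gripper":20},{"x":0,"y":0,"z":0,"rx":0,"ry":0,"rz":0,"gripper":20}]}}

```text
clock: 5.55
tool_pos: [0.5709, 0.1199, 0.2357]
tool_rot: [3.141, -0.001, 3.109]
force: [0.2, 1.0, -2.4]
grip_width: 0.0357
grasp_force: 40.9
```

```bash
python3 - <<'E'
from h import *
plan([.572,.12,.24],178)
f,W,d=cap("wrist"); save(f,"w3.png"); np.savez("w3",f=f,W=W)
z=W[...,2]; near=lambda x,y,r:np.hypot(W[...,0]-x,W[...,1]-y)<r
b=f.astype(int)
pl=W[near(.66,-.02,.06)&(z>.035)&(z<.06)&(b.min(-1)>130)]; print("plate",rect(pl),np.median(pl[:,2]))
m=near(.573,-.015,.05)
print(np.histogram(z[m],bins=np.arange(0,.075,.003)))
print("rim",rect(W[m&(z>.054)&(z<.07)]))
s=W[near(.62,-.01,.13)&(z>.012)&(z<.07)&(b[...,2]>b[...,0]+15)]; print("stir",rect(s))
c=W[near(.573,-.015,.03)&(b[...,0]>b[...,2]+50)&(z<.05)]; print("brass",rect(c),np.median(c[:,2]))
o=get_obs(); t=W[near(o["tool_pos"][0],o["tool_pos"][1],.04)&(z>.27)]; print("packtop",np.median(t[:,2]) if len(t) else 0)
E
```

```text
at [0.5709 0.1199 0.2357] [ 1.7999e+02 -5.0000e-02  1.7813e+02] shift [-1.1  0.1 -4.3] turn [ 0.01 -0.05  0.13]
plate (array([658.5, -21.9]), array([95.6, 92.1]), 68.2) 0.04833892229587125
(array([  97,    0,    6,   50,  307, 1873,  251,  282,  124,  150,  120,
        170,  156,  592,  205,  215,  331,  311,  418,  762,    9,    0,
          0,    0]), array([0.   , 0.003, 0.006, 0.009, 0.012, 0.015, 0.018, 0.021, 0.024,
       0.027, 0.03 , 0.033, 0.036, 0.039, 0.042, 0.045, 0.048, 0.051,
       0.054, 0.057, 0.06 , 0.063, 0.066, 0.069, 0.072]))
rim (array([569.8, -17.3]), array([57. , 62.1]), 88.1)
stir (array([619. , -20.4]), array([107.9, 188.3]), 88.2)
brass (array([569.5, -13.5]), array([10.2, 25.3]), 89.8) 0.02107652822509387
packtop 0.291941717508704
```

View pics/w3.png

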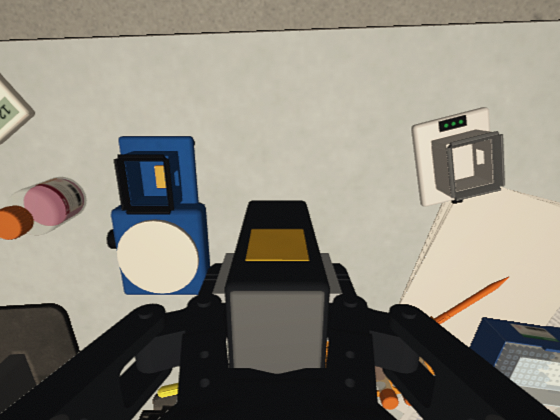

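The view shows the stirrer bay rim at (147,183), its case and plate below at (158,257), and its +y side towards the image right. The empty charger is at (470,160). I'll refine the bay centre from the rim's top ring, using the charger rim as a check.

```bash
python3 - <<'E'
from h import *
D=np.load("w3.npz");W=D["W"];f=D["f"].astype(int);z=W[...,2]
def ring(cx,cy,yaw,lo,hi):
    c,s=np.cos(np.radians(yaw)),np.sin(np.radians(yaw))
    q=np.stack([(W[...,0]-cx)*c+(W[...,1]-cy)*s,-(W[...,0]-cx)*s+(W[...,1]-cy)*c],-1)*1000
    m=(abs(q[...,0])<45)&(abs(q[...,1])<42)&(z>lo)&(z<hi)
    p=q[m]; print(len(p),"z",np.percentile(z[m],[50,90]))
    b=np.arange(-46,47,2)
    k=abs(p[:,1])<15; print(" x",[(int(e),int(n)) for e,n in zip(b,np.histogram(p[k,0],b)[0]) if n])
    k=abs(p[:,0])<18; print(" y",[(int(e),int(n)) for e,n in zip(b,np.histogram(p[k,1],b)[0]) if n])
    yy=p[k]; 
    for sgn in(1,-1):
        e=yy[(sgn*yy[:,1]>12)]
        if len(e)>5: print("  side",sgn,"slope deg",np.degrees(np.polyfit(e[:,0],e[:,1],1)[0]).round(2),np.median(e[:,1]).round(1))
ring(.570,-.018,-1.9,.0565,.066)
ring(.5626,.3247,12.8,.0525,.060)
E
```

```text
847 z [0.05819957 0.05928335]
 x [(-32, 55), (-30, 54), (-28, 14), (26, 32), (28, 50), (30, 28)]
 y [(-28, 22), (-26, 53), (-24, 73), (-22, 12), (22, 2), (24, 41), (26, 80), (28, 26)]
  side 1 slope deg -0.42 26.7
  side -1 slope deg -0.38 -23.9
965 z [0.05431384 0.05550016]
 x [(-32, 62), (-30, 61), (-28, 22), (24, 1), (26, 34), (28, 65), (30, 37)]
 y [(-30, 6), (-28, 85), (-26, 57), (-24, 7), (20, 8), (22, 71), (24, 88), (26, 23)]
  side 1 slope deg -0.57 24.3
  side -1 slope deg 0.03 -26.4
```

```bash
python3 - <<'E'
from h import *
for n in("scene","side","w3"):
    W=np.load(n+".npz")["W"]
    p=W[(W[...,2]>.13)&(abs(W[...,1]+.05)<.22)&(W[...,0]>.5)&(W[...,0]<1.0)&(abs(W[...,1]-.12)>.07)]
    print(n,len(p),p.min(0) if len(p) else 0, p[p[:,0]<p[:,0].min()+.01].mean(0) if len(p) else 0)
plan([.615,-.017,.24],178.1)
E
```

```text
scene 15253 [ 0.5848171  -0.26996665  0.13029497] [ 0.58841118 -0.21419493  0.35958436]
side 17521 [ 0.58417029 -0.26999297  0.13013769] [ 0.58879789 -0.21570777  0.34945282]
w3 0 0 0
at [0.5709 0.12   0.2358] [ 1.8000e+02 -4.0000e-02  1.7815e+02] shift [ -48.5 -135.5   -4.3] turn [ 0.   -0.04  0.05]
```

```bash
python3 - <<'E'
from h import *
W=np.load("scene.npz")["W"]
p=W[(W[...,2]>.13)&(W[...,1]<.05)&(W[...,1]>-.3)&(W[...,0]>.5)&(W[...,0]<1.0)]
for c in((.615,-.017),(.57,-.017)):
    d=np.hypot(p[:,0]-c[0],p[:,1]-c[1]); i=np.argsort(d)[:400:80]; print(p[i].round(3),d[i].round(3))
E
```

```text
[[ 0.589 -0.198  0.193]
 [ 0.589 -0.203  0.428]
 [ 0.587 -0.205  0.232]
 [ 0.604 -0.208  0.493]
 [ 0.624 -0.209  0.493]] [0.182 0.188 0.19  0.191 0.192]
[[ 0.587 -0.198  0.181]
 [ 0.588 -0.205  0.455]
 [ 0.586 -0.206  0.321]
 [ 0.587 -0.207  0.465]
 [ 0.587 -0.208  0.338]] [0.182 0.188 0.19  0.191 0.192]
```

The monitor is 180 mm away, so there is room. Moving over the bay, shifted back along +x, to look straight down at it.

Emit:
{"name": "drive_tool", "arguments": {"targets": [{"x":-8,"y":-22,"z":-4,"rx":0,"ry":0,"rz":0,"gripper":20},{"x":-16,"y":-46,"z":-4,"rx":0,"ry":0,"rz":0,"gripper":20},{"x":-26,"y":-74,"z":-4,"rx":0,"ry":0,"rz":0,"gripper":20},{"x":-36,"y":-102,"z":-4,"rx":0,"ry":0,"rz":0,"gripper":20},{"x":-44,"y":-124,"z":-4,"rx":0,"ry":0,"rz":0,"gripper":20},{"x":-48,"y":-135,"z":-4,"rx":0,"ry":0,"rz":0,"gripper":20},{"x":-48,"y":-135,"z":-4,"rx":0,"ry":0,"rz":0,"gripper":20},{"x":-48,"y":-135,"z":-4,"rx":0,"ry":0,"rz":0,"gripper":20}]}}

```text
clock: 6.27
tool_pos: [0.6144, -0.0169, 0.2398]
tool_rot: [3.141, -0.001, 3.107]
force: [-0.9, 0.4, -2.2]
grip_width: 0.0357
grasp_force: 41.0
```

```bash
python3 - <<'E'
from h import *
f,W,d=cap("wrist"); save(f,"w4.png"); np.savez("w4",f=f,W=W); z=W[...,2]
o=get_obs();print(o["force"].round(1))
def ring(cx,cy,yaw,lo,hi):
    c,s=np.cos(np.radians(yaw)),np.sin(np.radians(yaw))
    q=np.stack([(W[...,0]-cx)*c+(W[...,1]-cy)*s,-(W[...,0]-cx)*s+(W[...,1]-cy)*c],-1)*1000
    m=(abs(q[...,0])<45)&(abs(q[...,1])<42)&(z>lo)&(z<hi); p=q[m]; print(len(p),"z",np.percentile(z[m],[50,90]))
    b=np.arange(-46,47,2)
    k=abs(p[:,1])<15; print(" x",[(int(e),int(n)) for e,n in zip(b,np.histogram(p[k,0],b)[0]) if n])
    k=abs(p[:,0])<18; print(" y",[(int(e),int(n)) for e,n in zip(b,np.histogram(p[k,1],b)[0]) if n]); yy=p[k]
    for sgn in(1,-1):
        e=yy[sgn*yy[:,1]>12]; print("  side",sgn,np.degrees(np.polyfit(e[:,0],e[:,1],1)[0]).round(2),np.median(e[:,1]).round(1))
ring(.570,-.017,-1.9,.0565,.066)
plan([.570,-.017,.24],178.1)
t=W[(np.hypot(W[...,0]-o["tool_pos"][0],W[...,1]-o["tool_pos"][1])<.04)&(z>.275)&(z<.30)]; print("packtop z-tcp",np.median(t[:,2])-o["tool_pos"][2],np.median(t,0),rect(t))
E
```

```text
[-0.7 -0.1 -1.8]
1009 z [0.05820481 0.05947958]
 x [(-32, 60), (-30, 90), (-28, 24), (26, 39), (28, 60), (30, 29)]
 y [(-30, 6), (-28, 67), (-26, 77), (-24, 29), (20, 2), (22, 51), (24, 73), (26, 50)]
  side 1 0.79 24.9
  side -1 0.15 -25.6
at [ 0.6142 -0.0164  0.2399] [ 1.7997e+02 -5.0000e-02  1.7808e+02] shift [44.2 -2.1 -0. ] turn [ 0.03 -0.05 -0.02]
packtop z-tcp 0.05103985412018755 [ 0.60434199 -0.01614062  0.29096219] (array([609.8, -16.3]), array([79.9, 38. ]), 88.2)
```

View pics/w4.png

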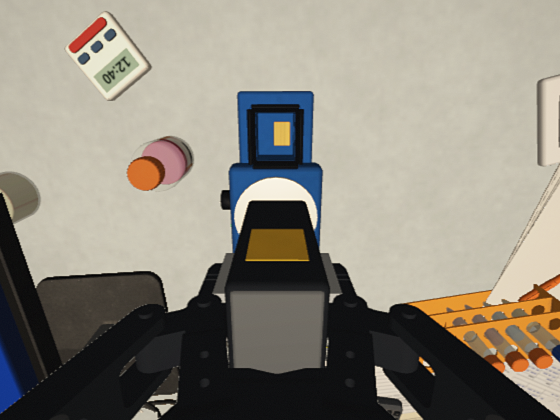

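The view shows the stirrer bay at (275,136), with the brass plate in it, directly ahead of the held pack; the bottle at (160,163) is clear to the side. Now I'll bring the pack over the bay and down to just above the mouth.

Emit:
{"name": "drive_tool", "arguments": {"targets": [{"x":14,"y":-1,"z":0,"rx":0,"ry":0,"rz":0,"gripper":20},{"x":30,"y":-2,"z":15,"rx":0,"ry":0,"rz":0,"gripper":20},{"x":43.4,"y":-2,"z":40,"rx":0,"ry":0,"rz":0,"gripper":20},{"x":43.4,"y":-2,"z":65,"rx":0,"ry":0,"rz":0,"gripper":20},{"x":43.4,"y":-2,"z":90,"rx":0,"ry":0,"rz":0,"gripper":20},{"x":43.4,"y":-2,"z":108,"rx":0,"ry":0,"rz":0,"gripper":20},{"x":43.4,"y":-2,"z":116,"rx":0,"ry":0,"rz":0,"gripper":20},{"x":43.4,"y":-2,"z":116,"rx":0,"ry":0,"rz":0,"gripper":20}]}}

```text
clock: 6.98
tool_pos: [0.5696, -0.0168, 0.1226]
tool_rot: [3.141, -0.004, 3.109]
force: [-0.9, 0.4, -1.2]
grip_width: 0.0351
grasp_force: 41.1
```

Emit:
{"name": "drive_tool", "arguments": {"targets": [{"x":0,"y":0,"z":0,"rx":0,"ry":0,"rz":0,"gripper":20},{"x":0,"y":0,"z":0,"rx":0,"ry":0,"rz":0,"gripper":20}]}}

```text
clock: 7.15
tool_pos: [0.572, -0.0176, 0.1256]
tool_rot: [3.142, 0.002, 3.108]
force: [0.7, -0.4, -2.7]
grip_width: 0.0352
grasp_force: 41.1
```

```bash
python3 - <<'E'
from h import *
for i in range(3):
    f,W,d=cap("wrist"); plan([.5708,-.0169,.100],178.1)
save(f,"w5.png")
E
```

```text
at [ 0.5721 -0.0177  0.1257] [1.8000e+02 1.3000e-01 1.7808e+02] shift [ 1.4  0.8 25.7] turn [ 0.    0.13 -0.02]
at [ 0.572  -0.0179  0.1256] [1.8000e+02 1.3000e-01 1.7807e+02] shift [ 1.3  0.9 25.6] turn [ 0.    0.13 -0.03]
at [ 0.5719 -0.018   0.1255] [1.8000e+02 1.2000e-01 1.7806e+02] shift [ 1.2  1.  25.5] turn [ 0.    0.12 -0.04]
```

View pics/w5.png

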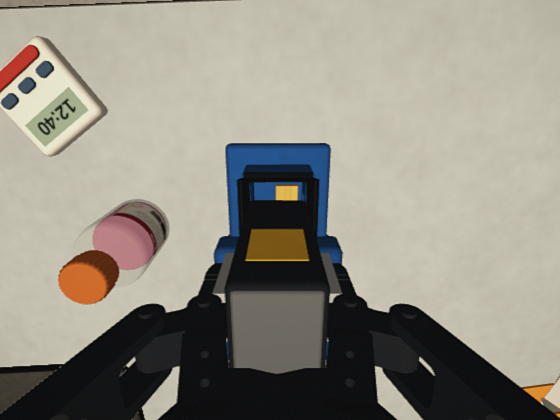

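The pack sits centred over the bay (rim columns 239–318, pack 229–328). Lowering into the mouth.

Emit:
{"name": "drive_tool", "arguments": {"targets": [{"x":1.2,"y":0.8,"z":4,"rx":0,"ry":0,"rz":0,"gripper":20},{"x":1.2,"y":0.8,"z":9,"rx":0,"ry":0,"rz":0,"gripper":20},{"x":1.2,"y":0.8,"z":14,"rx":0,"ry":0,"rz":0,"gripper":20},{"x":1.2,"y":0.8,"z":18,"rx":0,"ry":0,"rz":0,"gripper":20},{"x":1.2,"y":0.8,"z":22,"rx":0,"ry":0,"rz":0,"gripper":20},{"x":1.2,"y":0.8,"z":22,"rx":0,"ry":0,"rz":0,"gripper":20}]}}

```text
clock: 7.8
tool_pos: [0.5693, -0.0172, 0.1011]
tool_rot: [-3.142, -0.002, 3.108]
force: [-1.0, 0.1, -1.8]
grip_width: 0.0358
grasp_force: 41.1
```

Emit:
{"name": "drive_tool", "arguments": {"targets": [{"x":0,"y":0,"z":2,"rx":0,"ry":0,"rz":0,"gripper":20},{"x":0,"y":0,"z":4,"rx":0,"ry":0,"rz":0,"gripper":20},{"x":0,"y":0,"z":6,"rx":0,"ry":0,"rz":0,"gripper":20},{"x":0,"y":0,"z":6,"rx":0,"ry":0,"rz":0,"gripper":20}]}}

```text
clock: 8.13
tool_pos: [0.5697, -0.0172, 0.0959]
tool_rot: [3.142, -0.0, 3.108]
force: [-1.3, 0.1, -1.4]
grip_width: 0.0358
grasp_force: 41.1
```

Emit:
{"name": "drive_tool", "arguments": {"targets": [{"x":0,"y":0,"z":3,"rx":0,"ry":0,"rz":0,"gripper":20},{"x":0,"y":0,"z":6,"rx":0,"ry":0,"rz":0,"gripper":20},{"x":0,"y":0,"z":9,"rx":0,"ry":0,"rz":0,"gripper":20},{"x":0,"y":0,"z":12,"rx":0,"ry":0,"rz":0,"gripper":20},{"x":0,"y":0,"z":15,"rx":0,"ry":0,"rz":0,"gripper":20},{"x":0,"y":0,"z":18,"rx":0,"ry":0,"rz":0,"gripper":20},{"x":0,"y":0,"z":20,"rx":0,"ry":0,"rz":0,"gripper":20},{"x":0,"y":0,"z":20,"rx":0,"ry":0,"rz":0,"gripper":20}]}}

```text
clock: 8.8
tool_pos: [0.5696, -0.0172, 0.0758]
tool_rot: [3.142, -0.001, 3.108]
force: [-0.2, -0.1, -1.4]
grip_width: 0.0351
grasp_force: 41.1
```

Free sliding. Now slow millimetre steps onto the contact plate, watching the force.

Emit:
{"name": "drive_tool", "arguments": {"targets": [{"x":0,"y":0,"z":2,"rx":0,"ry":0,"rz":0,"gripper":20},{"x":0,"y":0,"z":4,"rx":0,"ry":0,"rz":0,"gripper":20},{"x":0,"y":0,"z":6,"rx":0,"ry":0,"rz":0,"gripper":20},{"x":0,"y":0,"z":7,"rx":0,"ry":0,"rz":0,"gripper":20},{"x":0,"y":0,"z":7,"rx":0,"ry":0,"rz":0,"gripper":20}]}}

```text
clock: 9.22
tool_pos: [0.57, -0.0172, 0.0694]
tool_rot: [-3.142, 0.0, 3.108]
force: [-0.4, -0.3, 3.2]
grip_width: 0.0355
grasp_force: 41.7
```

Emit:
{"name": "drive_tool", "arguments": {"targets": [{"x":0,"y":0,"z":1,"rx":0,"ry":0,"rz":0,"gripper":20},{"x":0,"y":0,"z":2,"rx":0,"ry":0,"rz":0,"gripper":20},{"x":0,"y":0,"z":2,"rx":0,"ry":0,"rz":0,"gripper":20}]}}

```text
clock: 9.47
tool_pos: [0.5701, -0.0172, 0.0675]
tool_rot: [-3.142, 0.0, 3.108]
force: [-1.9, 0.1, 5.8]
grip_width: 0.0355
grasp_force: 41.9
```

Emit:
{"name": "drive_tool", "arguments": {"targets": [{"x":0,"y":0,"z":1,"rx":0,"ry":0,"rz":0,"gripper":20},{"x":0,"y":0,"z":1.5,"rx":0,"ry":0,"rz":0,"gripper":20},{"x":0,"y":0,"z":1.5,"rx":0,"ry":0,"rz":0,"gripper":20}]}}

```text
clock: 9.72
tool_pos: [0.5701, -0.0172, 0.0661]
tool_rot: [-3.142, 0.0, 3.108]
force: [-1.9, 0.2, 7.1]
grip_width: 0.0357
grasp_force: 42.1
```

Emit:
{"name": "drive_tool", "arguments": {"targets": [{"x":0,"y":0,"z":0.5,"rx":0,"ry":0,"rz":0,"gripper":20},{"x":0,"y":0,"z":1,"rx":0,"ry":0,"rz":0,"gripper":20},{"x":0,"y":0,"z":1,"rx":0,"ry":0,"rz":0,"gripper":20}]}}

```text
clock: 9.97
tool_pos: [0.5701, -0.0173, 0.0653]
tool_rot: [-3.142, 0.0, 3.108]
force: [-1.9, -1.6, 7.4]
grip_width: 0.036
grasp_force: 42.3
```

Emit:
{"name": "drive_tool", "arguments": {"targets": [{"x":0,"y":0,"z":0.5,"rx":0,"ry":0,"rz":0,"gripper":20},{"x":0,"y":0,"z":1,"rx":0,"ry":0,"rz":0,"gripper":20},{"x":0,"y":0,"z":1,"rx":0,"ry":0,"rz":0,"gripper":20}]}}

```text
clock: 10.22
tool_pos: [0.5702, -0.0172, 0.0653]
tool_rot: [-3.142, 0.001, 3.108]
force: [-6.4, -0.2, 19.5]
grip_width: 0.0357
grasp_force: 43.6
```

On the floor: force rose to 19.5 N with no further travel. Releasing now so the button springs out, then I'll check.

Emit:
{"name": "drive_tool", "arguments": {"targets": [{"x":0,"y":0,"z":1,"rx":0,"ry":0,"rz":0,"gripper":50},{"x":0,"y":0,"z":1,"rx":0,"ry":0,"rz":0,"gripper":70},{"x":0,"y":0,"z":0,"rx":0,"ry":0,"rz":0,"gripper":100},{"x":0,"y":0,"z":0,"rx":0,"ry":0,"rz":0,"gripper":100},{"x":0,"y":0,"z":0,"rx":0,"ry":0,"rz":0,"gripper":100},{"x":0,"y":0,"z":0,"rx":0,"ry":0,"rz":0,"gripper":100}]}}

```text
clock: 10.72
tool_pos: [0.5699, -0.0172, 0.0636]
tool_rot: [-3.142, -0.0, 3.108]
force: [0.4, -0.2, 0.4]
grip_width: 0.0855
grasp_force: 0.0
```

Emit:
{"name": "drive_tool", "arguments": {"targets": [{"x":0,"y":0,"z":-20,"rx":0,"ry":0,"rz":0,"gripper":100},{"x":0,"y":0,"z":-45,"rx":0,"ry":0,"rz":0,"gripper":100},{"x":0,"y":0,"z":-70,"rx":0,"ry":0,"rz":0,"gripper":100},{"x":0,"y":0,"z":-95,"rx":0,"ry":0,"rz":0,"gripper":100},{"x":0,"y":0,"z":-110,"rx":0,"ry":0,"rz":0,"gripper":100},{"x":0,"y":0,"z":-110,"rx":0,"ry":0,"rz":0,"gripper":100},{"x":0,"y":0,"z":-110,"rx":0,"ry":0,"rz":0,"gripper":100}]}}

```text
clock: 11.3
tool_pos: [0.5703, -0.0172, 0.1744]
tool_rot: [-3.142, 0.002, 3.108]
force: [1.0, -0.4, -0.7]
grip_width: 0.0855
grasp_force: 0.0
```

```bash
cat > chk.py <<'E'
from h import *
import sys
f,W,d=cap("wrist"); save(f,sys.argv[1]); z=W[...,2]; o=get_obs()
near=lambda x,y,r:np.hypot(W[...,0]-x,W[...,1]-y)<r
t=W[near(.570,-.0172,.04)&(z>.10)&(z<.14)]; print("top",rect(t),np.median(t[:,2]),np.percentile(t[:,2],[5,95]))
r=W[near(.570,-.0172,.05)&(z>.0565)&(z<.066)]; print("rim z",np.percentile(r[:,2],[50,90]),len(r))
b=f.astype(int); p=W[(b[...,0]>b[...,2]+60)&(b[...,0]>b[...,1]*1.7)&near(.57,-.017,.045)&(z>.05)]
q=(p-[.570,-.0172,0])@np.array([np.sin(np.radians(1.9)),np.cos(np.radians(1.9)),0])
print("orange",len(p),np.percentile(q,[5,50,90,97])*1000,p[:,2].min(),p[:,2].max())
plan([.570,-.0172,.13],178.1); print(o["force"].round(1))
E
python3 chk.py w6.png
```

```text
top (array([568.4, -16.8]), array([40.7, 44. ]), 88.0) 0.12162491929184382 [0.10423868 0.12282258]
rim z [0.05838746 0.06017137] 924
orange 164 [17.59654698 19.39163914 21.30905131 21.53700286] 0.05846610295499642 0.11962942925843464
at [ 0.5696 -0.0172  0.1734] [-1.8000e+02 -1.0000e-02  1.7805e+02] shift [-0.4  0.  43.4] turn [-0.   -0.01 -0.05]
[-0.8  0.1 -0.6]
```

View pics/w6.png

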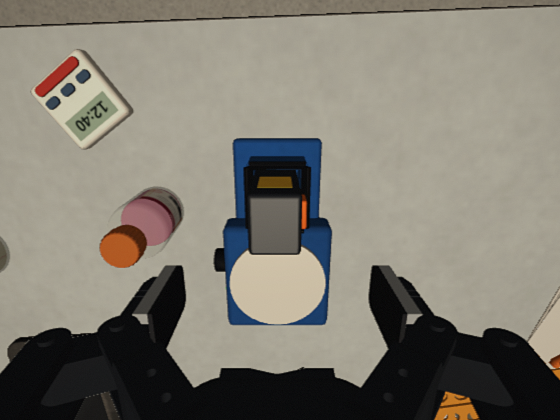

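The pack is in, with its button on the correct side at (304,212). Its top is at z = 0.1216, about 5 mm above home, and the button is not fully out. The contact spring lifted it, so I'll push it home with shut fingers on the top centre.

Emit:
{"name": "drive_tool", "arguments": {"targets": [{"x":0,"y":0,"z":0,"rx":0,"ry":0,"rz":0,"gripper":0},{"x":0,"y":0,"z":0,"rx":0,"ry":0,"rz":0,"gripper":0},{"x":0,"y":0,"z":0,"rx":0,"ry":0,"rz":0,"gripper":0},{"x":0,"y":0,"z":5,"rx":0,"ry":0,"rz":0,"gripper":0},{"x":0,"y":0,"z":15,"rx":0,"ry":0,"rz":0,"gripper":0},{"x":0,"y":0,"z":28,"rx":0,"ry":0,"rz":0,"gripper":0},{"x":0,"y":0,"z":40,"rx":0,"ry":0,"rz":0,"gripper":0},{"x":0,"y":0,"z":47,"rx":0,"ry":0,"rz":0,"gripper":0}]}}

```text
clock: 12.02
tool_pos: [0.5688, -0.0171, 0.1245]
tool_rot: [-3.142, -0.002, 3.108]
force: [-0.5, -0.5, -0.3]
grip_width: -0.0
grasp_force: 0.0
```

Emit:
{"name": "drive_tool", "arguments": {"targets": [{"x":0,"y":0,"z":1,"rx":0,"ry":0,"rz":0,"gripper":0},{"x":0,"y":0,"z":2,"rx":0,"ry":0,"rz":0,"gripper":0},{"x":0,"y":0,"z":3,"rx":0,"ry":0,"rz":0,"gripper":0},{"x":0,"y":0,"z":4,"rx":0,"ry":0,"rz":0,"gripper":0},{"x":0,"y":0,"z":5,"rx":0,"ry":0,"rz":0,"gripper":0},{"x":0,"y":0,"z":5,"rx":0,"ry":0,"rz":0,"gripper":0}]}}

```text
clock: 12.52
tool_pos: [0.57, -0.0172, 0.122]
tool_rot: [-3.142, 0.001, 3.108]
force: [0.3, 0.0, -0.3]
grip_width: -0.0004
grasp_force: 0.0
```

Emit:
{"name": "drive_tool", "arguments": {"targets": [{"x":0,"y":0,"z":0.7,"rx":0,"ry":0,"rz":0,"gripper":0},{"x":0,"y":0,"z":1.4,"rx":0,"ry":0,"rz":0,"gripper":0},{"x":0,"y":0,"z":2,"rx":0,"ry":0,"rz":0,"gripper":0},{"x":0,"y":0,"z":2,"rx":0,"ry":0,"rz":0,"gripper":0}]}}

```text
clock: 12.85
tool_pos: [0.5706, -0.0172, 0.1206]
tool_rot: [3.141, 0.002, 3.108]
force: [0.0, -0.3, 5.4]
grip_width: 0.0004
grasp_force: 2.8
```

Emit:
{"name": "drive_tool", "arguments": {"targets": [{"x":0,"y":0,"z":0.5,"rx":0,"ry":0,"rz":0,"gripper":0},{"x":0,"y":0,"z":1,"rx":0,"ry":0,"rz":0,"gripper":0},{"x":0,"y":0,"z":1.5,"rx":0,"ry":0,"rz":0,"gripper":0},{"x":0,"y":0,"z":1.5,"rx":0,"ry":0,"rz":0,"gripper":0}]}}

```text
clock: 13.18
tool_pos: [0.5709, -0.0171, 0.1194]
tool_rot: [3.141, 0.002, 3.108]
force: [0.4, -0.1, 7.7]
grip_width: -0.0003
grasp_force: 3.9
```

Emit:
{"name": "drive_tool", "arguments": {"targets": [{"x":0,"y":0,"z":0.5,"rx":0,"ry":0,"rz":0,"gripper":0},{"x":0,"y":0,"z":1,"rx":0,"ry":0,"rz":0,"gripper":0},{"x":0,"y":0,"z":1.5,"rx":0,"ry":0,"rz":0,"gripper":0},{"x":0,"y":0,"z":1.5,"rx":0,"ry":0,"rz":0,"gripper":0}]}}

```text
clock: 13.52
tool_pos: [0.571, -0.0171, 0.1181]
tool_rot: [3.141, 0.003, 3.108]
force: [-0.6, 0.2, 8.7]
grip_width: -0.0002
grasp_force: 4.7
```

Emit:
{"name": "drive_tool", "arguments": {"targets": [{"x":0,"y":0,"z":0.5,"rx":0,"ry":0,"rz":0,"gripper":0},{"x":0,"y":0,"z":1,"rx":0,"ry":0,"rz":0,"gripper":0},{"x":0,"y":0,"z":1.5,"rx":0,"ry":0,"rz":0,"gripper":0},{"x":0,"y":0,"z":1.5,"rx":0,"ry":0,"rz":0,"gripper":0}]}}

```text
clock: 13.85
tool_pos: [0.5707, -0.0172, 0.1163]
tool_rot: [3.142, 0.002, 3.108]
force: [-0.9, 0.5, 7.3]
grip_width: 0.0002
grasp_force: 3.7
```

Emit:
{"name": "drive_tool", "arguments": {"targets": [{"x":0,"y":0,"z":0.5,"rx":0,"ry":0,"rz":0,"gripper":0},{"x":0,"y":0,"z":1,"rx":0,"ry":0,"rz":0,"gripper":0},{"x":0,"y":0,"z":1,"rx":0,"ry":0,"rz":0,"gripper":0}]}}

```text
clock: 14.1
tool_pos: [0.5712, -0.0172, 0.1162]
tool_rot: [3.141, 0.003, 3.108]
force: [-3.0, -0.2, 15.3]
grip_width: -0.0001
grasp_force: 7.6
```

Floor reached (15 N). Backing off and checking.

Emit:
{"name": "drive_tool", "arguments": {"targets": [{"x":0,"y":0,"z":-5,"rx":0,"ry":0,"rz":0,"gripper":0},{"x":0,"y":0,"z":-20,"rx":0,"ry":0,"rz":0,"gripper":0},{"x":0,"y":0,"z":-40,"rx":0,"ry":0,"rz":0,"gripper":0},{"x":0,"y":0,"z":-60,"rx":0,"ry":0,"rz":0,"gripper":0},{"x":0,"y":0,"z":-60,"rx":0,"ry":0,"rz":0,"gripper":50},{"x":0,"y":0,"z":-60,"rx":0,"ry":0,"rz":0,"gripper":100},{"x":0,"y":0,"z":-60,"rx":0,"ry":0,"rz":0,"gripper":100},{"x":0,"y":0,"z":-60,"rx":0,"ry":0,"rz":0,"gripper":100}]}}

```text
clock: 14.77
tool_pos: [0.5691, -0.0172, 0.1732]
tool_rot: [3.142, -0.002, 3.108]
force: [0.3, -0.8, 0.0]
grip_width: 0.048
grasp_force: 0.0
```

```bash
python3 chk.py w7.png
```

```text
top (array([568.6, -18.3]), array([36.1, 43.6]), 88.2) 0.11782809869009489 [0.10805693 0.11902536]
rim z [0.05830813 0.05983941] 911
orange 231 [18.49720117 20.75824877 22.91701748 24.05714348] 0.05716515312263547 0.11545779278264726
at [ 0.5692 -0.0172  0.1732] [-1.8000e+02 -1.1000e-01  1.7806e+02] shift [-0.9  0.  43.2] turn [-0.   -0.11 -0.04]
[-0.  -0.2 -0.3]
```

View pics/w7.png

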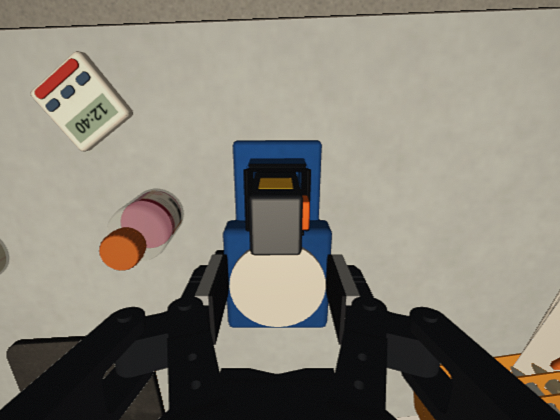

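The pack top now stays at z = 0.1178, about 2 mm above the floor position against the contact spring. The button stands about 6.5 mm proud at (306,212), up from about 3.5 mm before the push, so it is clipped and sprung back out. Nothing else moved and the gripper is clear.

```bash
python3 -c "
from cell import manip; print(manip.close_job())"
```

```text
the job is handed in; nothing more can be done
None
```

The pack is out of the charger and clipped into the stirrer bay with its button sprung out on the latch-window side. I handed the job in at about 15 s; the hand-in call returned no verdict.

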